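# Press the chromatograph's start keys in order

## Robot

A 6-joint arm with a two-finger parallel gripper is mounted at the origin on the work surface. World frame = base frame: x ahead of the robot, y to its left, z up, the work surface at z = 0. Lengths are in m, angles in rad, forces in N, time in s.
With the tool pointing down it reaches from about 0.35 to 0.725 m from the base axis. Payload 4.3 kg.
Tool frame: the origin (TCP) lies midway between the tips of the shut fingers; the grasp point (between the pads) lies 19 mm behind it; z points along the fingers, y is the direction in which the jaws open and shut (so a half turn about z gives the same grasp; the last joint's range is limited). The gripper opens to 85 mm and grips with 20 to 120 N. Pads are 22 mm wide; open, the fingers measure 114 mm over their backs; the gripper's body (76 mm by 85 mm) begins 54 mm behind the grasp point. The pads swing forward as they close: fully open they stand 13 mm farther back than shut.
Start: joints at [1.161, 0.377, 0.081, 1.274, 0, 1.46], TCP at [0.17, 0.549, 0.231] pointing down, gripper open.
Joint ranges: [-2.72, 2.72], [-0.84, 1.66], [-1.02, 1.22], [-1.77, 2.12], [-1.37, 1.28], [-3.14, 3.14]. Speed limits (rad/s): [2.57, 2.57, 3.14, 3.14, 3.14, 3.14].

## Interface

Orientations are given as a unit quaternion [w, x, y, z].
In Python, from cell import get_state, viewer, job gives the robot as it stands.
- The arm moves only by the tool carry_out, never from a script. Its argument "commands" is a list of rows, each an object with "grip": the finger opening in cm, from 0 to 8.54; "linear": the shift along the tool's x, y, z in cm, a list of three; "twist": the turn, a rotation vector about the tool's x, y, z in rad, a list of three. In form: [{"grip": grip, "linear": [dx, dy, dz], "twist": [rx, ry, rz]}, ...]. A call has 1 to 10 rows; each row shifts and turns the commanded pose from where the row before left it, along the tool's axes as they then stand; what a row does not reach is not made up. A row lasts 1/10 s, in which the tool goes at most 50 mm and 8.59 degrees, less where a joint would pass 70% of its speed; a pose out of reach is approached as far as the arm can. A call with a gripper value outside its range is refused whole. The fingers move at their own pace and stop on an object; "grip_force" is the grip in N (left out, the last holds). Time passes only in rows, so rows that do not move let the fingers close. It gives the time, the measured TCP pose, the force and the opening at its end, in the units of the state.
- get_state(): the state, without advancing time (a new reading comes with each control period).
- viewer.camera(name): name is "scene" or "top" or "wrist"; returns a dict with "color" (400x640x3 uint8, blue, green, red), "z_map" (400x640 float32, m along the optical axis (not along the pixel's ray), 0 where there is no reading), "camera_matrix" (3x3 intrinsics, pixels), "world_from_camera" (4x4, takes a point from camera to world coordinates); the wrist camera has in their place "T_tool_cam" (4x4, takes a point from camera to tool coordinates, whose origin is the TCP and whose axes are the flange's). Camera axes: x right, y down, z forward; pixel columns grow to the right and rows downward; lengths in m; the calibration is good to about 2 mm. A picture is of the moment at which its call begins: read the wrist's pose just before it.
- job.finish_job(): hands the job in, once; it reports no verdict.
The state is a dict: "t": time; "joint_positions": joint angles; "joint_velocities": joint speeds; "tau": joint torques, N m; "ee_pos": TCP position; "orientation": TCP orientation; "wrist_force": force on the tool from outside, world axes, zero at the start; "ft_torque": the same for the moment, N m; "width": opening from 0.0 (shut) to 1.0 (fully open).
Only numpy, scipy, OpenCV 4.12 (cv2) and the standard library are available. Lean on these libraries where they do the work, as an engineer would, in place of code of your own. Each camera call takes 0.05 s, during which the arm holds its last target.

## Task

Start the liquid chromatograph from its remote boxes: with a fingertip, gently press the blue key (degasser) all the way in, then the yellow key (pump), then the green key (detector); each key stays in. Leave the red stop key alone, do not pick up or push the boxes about, and leave the bottle, beaker and jar where they stand.

Things in the scene. Friction and masses are not known exactly. Their poses are not given: they have to be found in the camera images.
- blue_box: loose white remote box of the degasser, 80 x 80 x 45 mm high, about 0.6 kg, standing free on rubber feet on the bench (z = 0); a grey band around its foot and one round blue key in the middle of its top, which is at height 45 mm. Origin at the centre of its underside, z up; the x and y axes run square to its sides.
- blue_key_top (a point): centre of the flat top face of the blue key, a round cap of 34 mm diameter in the middle of the box's top; it stands 20 mm above the box top (65 mm above the bench) when out and sinks with the key. The cap sits on a spring (1.8 N per mm, gives up to 6 mm) on top of the key's 10 mm of travel, so pressing it fully in feels soft at the stop; its top springs back by that give when let go
- blue_key (a joint): how far the blue key is pushed straight down into its box, in m: 0 out (as it starts), 0.010 at its stop. A steady 2.5 to 3.5 N moves it (the springy cap gives about 1.5 to 2 mm first); it has no spring and stays where it is left. It counts as in from 0.005.
- yellow_box: loose white remote box of the pump, 80 x 80 x 45 mm high, about 0.6 kg, standing free on rubber feet on the bench (z = 0); a grey band around its foot and one round yellow key in the middle of its top, which is at height 45 mm. Origin at the centre of its underside, z up; the x and y axes run square to its sides.
- yellow_key_top (a point): centre of the flat top face of the yellow key, a round cap of 34 mm diameter in the middle of the box's top; it stands 20 mm above the box top (65 mm above the bench) when out and sinks with the key. The cap sits on a spring (1.8 N per mm, gives up to 6 mm) on top of the key's 10 mm of travel, so pressing it fully in feels soft at the stop; its top springs back by that give when let go
- yellow_key (a joint): how far the yellow key is pushed straight down into its box, in m: 0 out (as it starts), 0.010 at its stop. A steady 2.5 to 3.5 N moves it (the springy cap gives about 1.5 to 2 mm first); it has no spring and stays where it is left. It counts as in from 0.005.
- green_box: loose white remote box of the detector, 80 x 80 x 45 mm high, about 0.6 kg, standing free on rubber feet on the bench (z = 0); a grey band around its foot and one round green key in the middle of its top, which is at height 45 mm. Origin at the centre of its underside, z up; the x and y axes run square to its sides.
- green_key_top (a point): centre of the flat top face of the green key, a round cap of 34 mm diameter in the middle of the box's top; it stands 20 mm above the box top (65 mm above the bench) when out and sinks with the key. The cap sits on a spring (1.8 N per mm, gives up to 6 mm) on top of the key's 10 mm of travel, so pressing it fully in feels soft at the stop; its top springs back by that give when let go
- green_key (a joint): how far the green key is pushed straight down into its box, in m: 0 out (as it starts), 0.010 at its stop. A steady 2.5 to 3.5 N moves it (the springy cap gives about 1.5 to 2 mm first); it has no spring and stays where it is left. It counts as in from 0.005.
- red_box: loose white remote box of the emergency stop, 80 x 80 x 45 mm high, about 0.6 kg, standing free on rubber feet on the bench (z = 0); a grey band around its foot and one round red key in the middle of its top, which is at height 45 mm. Origin at the centre of its underside, z up; the x and y axes run square to its sides.
- red_key_top (a point): centre of the flat top face of the red key, a round cap of 34 mm diameter in the middle of the box's top; it stands 20 mm above the box top (65 mm above the bench) when out and sinks with the key. The cap sits on a spring (1.8 N per mm, gives up to 6 mm) on top of the key's 10 mm of travel, so pressing it fully in feels soft at the stop; its top springs back by that give when let go
- red_key (a joint): how far the red key is pushed straight down into its box, in m: 0 out (as it starts), 0.010 at its stop. A steady 2.5 to 3.5 N moves it (the springy cap gives about 1.5 to 2 mm first); it has no spring and stays where it is left. It trips from 0.003: leave it alone.
- bottle_center (a point): centre, 60 mm up, of a loose upright amber reagent bottle with white cap, 52 mm diameter, 120 mm high, standing some 110 to 120 mm from the centre of the blue-key box; bystander
- beaker_center (a point): centre, 35 mm up, of a loose upright clear open beaker, 56 mm diameter at the rim, 70 mm high, standing some 110 to 120 mm from the centre of the yellow-key box; bystander
- jar_center (a point): centre, 25 mm up, of a loose upright small amber jar with black lid, 44 mm diameter, 50 mm high, standing some 110 to 120 mm from the centre of the green-key box; bystander

How it is judged:
By the outcome, as a careful person would: the job done as asked, in the order asked, and still so for the second after the job is handed in, with the robot touching nothing.
It also fails if it takes over 51 s, if anything falls off the work surface, if the arm or the gripper's body presses on something with over 40 N, if the wrist force passes 120 N, or if a joint passes its speed limit or range.

## Working session

There is one attempt and no reset: what is moved stays moved. The work goes in short steps, Python scripts to look and compute and a tool call to move; the robot and the scene stay as the last step left them, time stands still between calls to the robot, and variables do not carry over. Pictures are saved under pics/ and viewed, and the job is handed in when it is done.

Besides the shell and the picture viewer there is one more tool, called after "Emit:" by a JSON object that holds its "fn" and its "kwargs". carry_out: Moves the arm, as the interface text tells. Its arguments: {"type":"object","properties":{"commands":{"type":"array","items":{"type":"object","properties":{"grip":{"type":"number"},"linear":{"type":"array","items":{"type":"number"}},"twist":{"type":"array","items":{"type":"number"}}}}},"grip_force":{"type":"number"}},"required":["commands"]}

```bash
mkdir -p pics; ls; python3 - <<'E'
from cell import get_state, viewer
import cv2
s=get_state(); print(s)
for n in("scene","top"):
    d=viewer.camera(n); cv2.imwrite(f"pics/{n}0.png",d["color"]); print(n,d["camera_matrix"],d["world_from_camera"])
    import numpy as np; np.savez(f"{n}0.npz",**d)
E
```

```text
pics
{'t': 0.0, 'joint_positions': array([ 1.16069242e+00,  3.78059780e-01,  7.96493785e-02,  1.27438503e+00,
       -6.60338381e-06,  1.46044895e+00]), 'joint_velocities': array([-0.00123632, -0.00130466, -0.00151638,  0.00023524,  0.0005989 ,
        0.00041821]), 'tau': array([-4.44100187e-04, -4.63598406e+01,  2.69876504e+01,  2.07329169e-02,
       -1.02431188e-04,  3.46330602e-06]), 'ee_pos': array([0.16955641, 0.54876374, 0.23037183]), 'orientation': array([-2.53992723e-04,  1.49317688e-01,  9.88788769e-01, -9.66748237e-04]), 'wrist_force': array([-0.51099634,  0.36928338,  0.86613653]), 'ft_torque': array([-0.04562116,  0.00703587,  0.05221275]), 'width': 0.9978720600863461}
scene [[367.51124626   0.         319.36349036]
 [  0.         367.51124626 198.34782125]
 [  0.           0.           1.        ]] [[ 0.28162464  0.811248   -0.51241023  0.92071252]
 [ 0.95951483 -0.23568638  0.15421806 -0.11042611]
 [ 0.00434098 -0.53509683 -0.84477958  0.65615752]
 [ 0.          0.          0.          1.        ]]
top [[511.62497511   0.         319.90691511]
 [  0.         511.62497511 196.54278665]
 [  0.           0.           1.        ]] [[-0.01132697 -0.99478428  0.10137025  0.47454215]
 [-0.99932419  0.01480702  0.03364385 -0.01275424]
 [-0.03496936 -0.10092066 -0.99427972  1.06374677]
 [ 0.          0.          0.          1.        ]]
```

View pics/scene0.png

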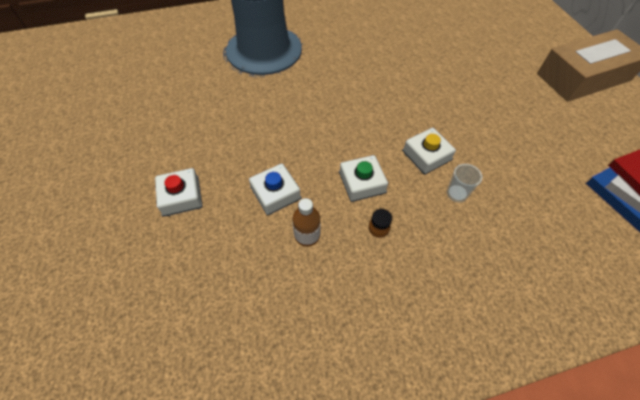

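View pics/top0.png

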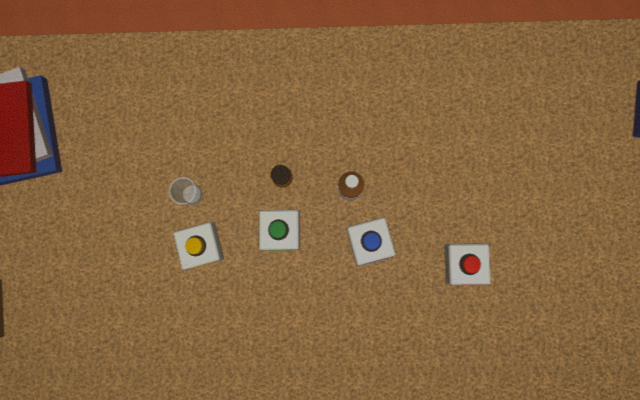

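Both views show the keys: in scene, red (174,184), blue (273,181), green (365,170) and yellow (432,143). In top, yellow is (195,245), green (278,230), blue (371,241) and red (470,264). The bottle, jar and beaker stand on the far side (+x) of the blue, green and yellow boxes. I'll triangulate next.

```bash
cat > h.py <<'E'
import numpy as np, cv2
HS={"blue":((100,120,50),(130,255,255)),"yellow":((22,170,120),(34,255,255)),"green":((50,100,30),(85,255,255)),"red":((0,200,120),(5,255,255))}
def mask(img,c):
    return cv2.inRange(cv2.cvtColor(img,cv2.COLOR_BGR2HSV),*HS[c])
def blob(img,c,lo=40,hi=3000):
    n,l,st,ce=cv2.connectedComponentsWithStats(mask(img,c))
    return [(ce[i],st[i]) for i in range(1,n) if lo<st[i][4]<hi]
def ray(K,T,p):
    d=T[:3,:3]@np.linalg.inv(K)@np.array([p[0],p[1],1.]); return T[:3,3],d
def onz(K,T,p,z):
    o,d=ray(K,T,p); return o+d*(z-o[2])/d[2]
def tri(r1,r2):
    A=np.stack([r1[1],-r2[1]],1); x=np.linalg.lstsq(A,r2[0]-r1[0],rcond=None)[0]
    a=r1[0]+r1[1]*x[0]; b=r2[0]+r2[1]*x[1]; return (a+b)/2,np.linalg.norm(a-b)
E
python3 - <<'E'
from h import *
np.set_printoptions(precision=4,suppress=True)
D={n:dict(np.load(n+"0.npz")) for n in("scene","top")}
for c in HS:
    for n in D:
        for ce,st in blob(D[n]["color"],c):
            d=D[n];z=d["z_map"][int(round(ce[1])),int(round(ce[0]))]
            o,r=ray(d["camera_matrix"],d["world_from_camera"],ce)
            print(c,n,ce,st,"z65",onz(d["camera_matrix"],d["world_from_camera"],ce,.065)[:2],"depth",o+r*z)
E
python3 - <<'E'
import cv2
a=cv2.imread('pics/top0.png')[150:300,160:500]
cv2.imwrite('pics/topz.png',cv2.resize(a,(782,345),interpolation=cv2.INTER_CUBIC))
E
```

```text
blue scene [614.0461 196.631 ] [588 169  52  61 889] z65 [0.7161 0.5413] depth [0.7018 0.5865 0.0239]
blue scene [273.2035 180.7359] [266 172  16  18 231] z65 [ 0.4976 -0.078 ] depth [ 0.4968 -0.0779  0.0638]
blue top [ 41.0148 103.9649] [ 29  76  25  77 541] z65 [0.7746 0.5881] depth [0.788  0.6147 0.0207]
blue top [ 34.864  169.4347] [  0 156  56  28 375] z65 [0.6398 0.5947] depth [0.6426 0.6052 0.0477]
blue top [371.3982 240.6471] [363 233  17  16 221] z65 [ 0.4889 -0.0779] depth [ 0.4889 -0.0779  0.0654]
yellow scene [432.5323 139.9194] [425 135  15  11 124] z65 [0.4883 0.2693] depth [0.4874 0.2702 0.0637]
yellow top [193.3942 245.5   ] [186 238  16  16 208] z65 [0.4836 0.2704] depth [0.4836 0.2703 0.0652]
green scene [363.912  169.8704] [356 162  16  17 216] z65 [0.5222 0.1022] depth [0.522  0.1023 0.0647]
green top [277.1593 229.115 ] [269 221  17  17 226] z65 [0.5136 0.1054] depth [0.5135 0.1053 0.0659]
red scene [631.2537 164.2118] [616 151  24  32 406] z65 [0.6602 0.6294] depth [0.6595 0.6314 0.0634]
red scene [172.3852 182.2519] [166 177  15  12 135] z65 [ 0.4463 -0.2679] depth [ 0.4463 -0.2679  0.065 ]
red top [ 11.7846 105.9987] [  0  82  28  53 752] z65 [0.7717 0.6488] depth [0.7726 0.6508 0.0621]
red top [ 17.2798 141.7202] [  1 127  28  27 168] z65 [0.6972 0.6337] depth [0.6967 0.6323 0.0672]
red top [ 15.9808 158.1731] [  3 146  27  27 156] z65 [0.6635 0.6347] depth [0.6636 0.6351 0.0644]
red top [  5.5652 166.942 ] [  0 159  13  15  69] z65 [0.6459 0.6553] depth [0.6455 0.6539 0.067 ]
red top [471.635 264.19 ] [464 256  16  17 200] z65 [ 0.4417 -0.2686] depth [ 0.4417 -0.2682  0.0663]
```

View pics/topz.png

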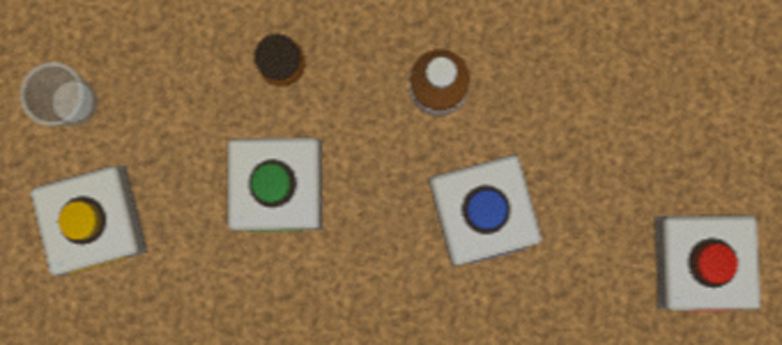

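Emit:
{"fn": "carry_out", "kwargs": {"commands": [{"grip": 0, "linear": [-1.2, -1.3, 0], "twist": [0, 0, 0]}, {"grip": 0, "linear": [-2.5, -2.5, 0], "twist": [0, 0, 0]}, {"grip": 0, "linear": [-2.5, -2.5, 0], "twist": [0, 0, 0]}, {"grip": 0, "linear": [-2.5, -2.5, 0], "twist": [0, 0, 0]}, {"grip": 0, "linear": [-2.5, -2.5, 0], "twist": [0, 0, 0]}, {"grip": 0, "linear": [-2.5, -2.5, 0], "twist": [0, 0, 0]}, {"grip": 0, "linear": [-2.5, -2.5, 0], "twist": [0, 0, 0]}, {"grip": 0, "linear": [-2.5, -2.5, 0], "twist": [0, 0, 0]}, {"grip": 0, "linear": [-2.5, -2.5, 0], "twist": [0, 0, 0]}, {"grip": 0, "linear": [-2.5, -2.5, 0], "twist": [0, 0, 0]}], "grip_force": 20}}

```text
t: 1.1
ee_pos: [0.3261, 0.2505, 0.231]
orientation: [-0.0, 0.149, 0.989, -0.0]
wrist_force: [1.2, 0.2, -0.5]
width: 0.0
```

Emit:
{"fn": "carry_out", "kwargs": {"commands": [{"grip": 0, "linear": [-2.5, -2.5, 0], "twist": [0, 0, 0]}, {"grip": 0, "linear": [-2.5, -2.5, 0], "twist": [0, 0, 0]}, {"grip": 0, "linear": [-2.5, -2.5, 0], "twist": [0, 0, 0]}, {"grip": 0, "linear": [-2.5, -2.5, 0], "twist": [0, 0, 0]}, {"grip": 0, "linear": [-2.5, -2.5, 0], "twist": [0, 0, 0]}, {"grip": 0, "linear": [-2.5, -2.5, 0], "twist": [0, 0, 0]}, {"grip": 0, "linear": [-2.5, -2.5, 0], "twist": [0, 0, 0]}, {"grip": 0, "linear": [-1.5, -2.0, 0], "twist": [0, 0, 0]}, {"grip": 0, "linear": [0, 0, 0], "twist": [0, 0, 0]}, {"grip": 0, "linear": [0, 0, 0], "twist": [0, 0, 0]}]}}

```text
t: 2.1
ee_pos: [0.4494, 0.0095, 0.2309]
orientation: [-0.001, 0.15, 0.989, 0.0]
wrist_force: [0.5, 0.1, -0.2]
width: -0.002
```

```bash
cat > look.py <<'E'
import sys
from h import *
from cell import get_state, viewer
from scipy.spatial.transform import Rotation as R
np.set_printoptions(precision=4,suppress=True)
def pose(s):
    T=np.eye(4); q=s["orientation"]; T[:3,:3]=R.from_quat(np.r_[q[1:],q[0]]).as_matrix(); T[:3,3]=s["ee_pos"]; return T
s=get_state(); T=pose(s); d=viewer.camera("wrist")
cv2.imwrite(f"pics/{sys.argv[1]}.png",d["color"])
W=T@d["T_tool_cam"]
print("t",s["t"],"tcp",s["ee_pos"],"q",s["orientation"],"F",s["wrist_force"],"w",s["width"],"cam",W[:3,3])
for c in HS:
    for ce,st in blob(d["color"],c,100,60000):
        p=onz(d["camera_matrix"],W,ce,.065)
        o,r=ray(d["camera_matrix"],W,ce); z=d["z_map"][int(ce[1]),int(ce[0])]
        print(c,ce,st,"z65",p[:2],"depth",o+r*z,"tool shift cm",100*(T[:3,:3].T@(p-T[:3,3])))
for c,xy in dict(blue=(.489,-.078),yellow=(.4836,.2704),green=(.5136,.1054)).items():
    print(c,"from top cam, tool shift cm",100*(T[:3,:3].T@(np.r_[xy,.065]-T[:3,3])))
E
python3 look.py w1
```

```text
t 2.1 tcp [0.4494 0.0095 0.2309] q [-0.0007  0.15    0.9887  0.0003] F [ 0.4629  0.0726 -0.1641] w -0.0021158691697954024 cam [0.3871 0.0295 0.3738]
blue [248.4684 240.6496] [ 230  222   38   38 1093] z65 [ 0.4854 -0.0725] depth [ 0.4856 -0.0727  0.0644] tool shift cm [-5.8899 -6.7675 16.5758]
yellow [577.9234  88.9195] [550  74  57  30 261] z65 [0.4392 0.2416] depth [0.4454 0.2668 0.0283] tool shift cm [ 7.8352 21.8587 16.6047]
yellow [617.5312 126.5878] [ 592  110   48   38 1344] z65 [0.4811 0.2709] depth [0.481  0.2706 0.0654] tool shift cm [ 4.7046 25.9009 16.6016]
green [422.1503 166.6647] [397 159  52  17 173] z65 [0.465  0.1007] depth [0.474  0.1089 0.0294] tool shift cm [ 1.1899  9.1679 16.5911]
green [438.7142 210.6627] [ 419  192   41   38 1186] z65 [0.5099 0.1061] depth [0.51   0.1061 0.0648] tool shift cm [-2.9294 11.0107 16.5859]
red [ 43.069  253.4345] [ 26 234  34  37 870] z65 [ 0.4393 -0.2648] depth [ 0.4393 -0.2646  0.0651] tool shift cm [ -7.1872 -26.4983  16.5675]
blue from top cam, tool shift cm [-6.3967 -7.1881 16.575 ]
yellow from top cam, tool shift cm [ 4.4503 25.9247 16.6012]
green from top cam, tool shift cm [-3.3076 11.0564 16.5853]
```

View pics/w1.png

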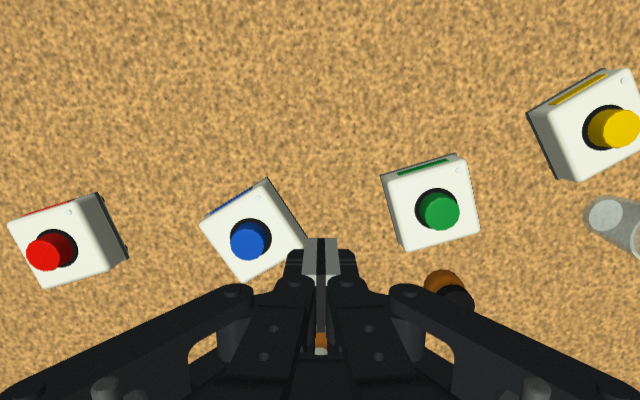

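The wrist view shows all four keys: red (43,253), blue (248,241), green (439,211) and yellow (618,127). The shut fingers are at (320,270). It agrees with the top camera to about 5 mm. I'll go above blue and look closer.

Emit:
{"fn": "carry_out", "kwargs": {"commands": [{"linear": [-1.5, -1.75, 0], "twist": [0, 0, 0], "grip": 0}, {"linear": [-2, -2.25, 1], "twist": [0, 0, 0], "grip": 0}, {"linear": [-1.6, -2, 2], "twist": [0, 0, 0], "grip": 0}, {"linear": [-1, -1, 2.5], "twist": [0, 0, 0], "grip": 0}, {"linear": [0, 0, 2], "twist": [0, 0, 0], "grip": 0}, {"linear": [0, 0, 1], "twist": [0, 0, 0], "grip": 0}, {"linear": [0, 0, 0], "twist": [0, 0, 0], "grip": 0}, {"linear": [0, 0, 0], "twist": [0, 0, 0], "grip": 0}]}}

```text
t: 2.95
ee_pos: [0.4876, -0.0745, 0.147]
orientation: [0.0, 0.149, 0.989, 0.0]
wrist_force: [0.4, 0.3, 0.0]
width: 0.001
```

```bash
python3 look.py w2
```

```text
t 2.95 tcp [ 0.4876 -0.0745  0.147 ] q [0.0002 0.1486 0.9889 0.0001] F [0.4304 0.2796 0.0497] w 0.0008913185002966102 cam [ 0.4249 -0.0546  0.2898]
blue [290.5526 149.9079] [262 132  58  37 152] z65 [ 0.4463 -0.0813] depth [ 0.4512 -0.0874  0.0131] tool shift cm [ 3.747  -1.8643  8.1932]
blue [318.4364 203.9069] [ 294  178   50   52 2019] z65 [ 0.4861 -0.0748] depth [ 0.4861 -0.0748  0.0651] tool shift cm [ 0.1294 -0.0761  8.195 ]
green [559.1185 101.9721] [520  91  79  23 287] z65 [0.4672 0.0877] depth [0.4741 0.1109 0.0284] tool shift cm [ 6.7155 14.9043  8.195 ]
green [589.8788 160.7883] [ 556  135   69   53 2862] z65 [0.5102 0.1022] depth [0.5104 0.1025 0.0646] tool shift cm [ 3.0328 17.5564  8.197 ]
red [ 30.6576 220.536 ] [   7  194   47   50 1735] z65 [ 0.4398 -0.2652] depth [ 0.4398 -0.2649  0.0652] tool shift cm [ -1.0358 -19.631    8.1919]
blue from top cam, tool shift cm [-0.2379 -0.2953  8.1951]
yellow from top cam, tool shift cm [10.5195 32.8467  8.1967]
green from top cam, tool shift cm [ 2.8018 17.9575  8.1972]
```

View pics/w2.png

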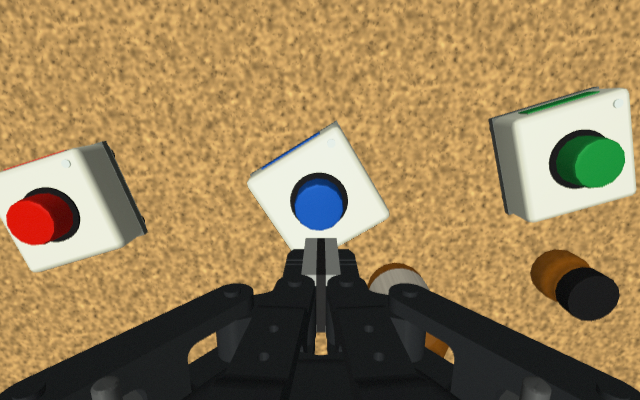

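Blue (318,204) lies under the tip within 1–3 mm by both cameras. Its height of 65 mm is confirmed by the depth map and by two wrist heights. Descending.

Emit:
{"fn": "carry_out", "kwargs": {"commands": [{"grip": 0, "linear": [0, 0, 1], "twist": [0, 0, 0]}, {"grip": 0, "linear": [0, 0, 2], "twist": [0, 0, 0]}, {"grip": 0, "linear": [0, 0, 2], "twist": [0, 0, 0]}, {"grip": 0, "linear": [0, 0, 1.2], "twist": [0, 0, 0]}, {"grip": 0, "linear": [0, 0, 0.6], "twist": [0, 0, 0]}, {"grip": 0, "linear": [0, 0, 0.4], "twist": [0, 0, 0]}, {"grip": 0, "linear": [0, 0, 0.2], "twist": [0, 0, 0]}, {"grip": 0, "linear": [0, 0, 0.2], "twist": [0, 0, 0]}, {"grip": 0, "linear": [0, 0, 0.2], "twist": [0, 0, 0]}]}}

```text
t: 3.9
ee_pos: [0.4881, -0.0755, 0.0687]
orientation: [0.001, 0.149, 0.989, -0.0]
wrist_force: [0.5, -0.4, -0.4]
width: -0.003
```

Emit:
{"fn": "carry_out", "kwargs": {"commands": [{"grip": 0, "linear": [0, 0, 0.2], "twist": [0, 0, 0]}, {"grip": 0, "linear": [0, 0, 0.2], "twist": [0, 0, 0]}, {"grip": 0, "linear": [0, 0, 0.2], "twist": [0, 0, 0]}, {"grip": 0, "linear": [0, 0, 0.2], "twist": [0, 0, 0]}, {"grip": 0, "linear": [0, 0, 0.1], "twist": [0, 0, 0]}]}}

```text
t: 4.4
ee_pos: [0.4878, -0.0754, 0.0593]
orientation: [0.0, 0.149, 0.989, -0.0]
wrist_force: [-0.5, -0.3, 1.5]
width: 0.001
```

Emit:
{"fn": "carry_out", "kwargs": {"commands": [{"grip": 0, "linear": [0, 0, 0.1], "twist": [0, 0, 0]}, {"grip": 0, "linear": [0, 0, 0.1], "twist": [0, 0, 0]}, {"grip": 0, "linear": [0, 0, 0.1], "twist": [0, 0, 0]}, {"grip": 0, "linear": [0, 0, 0.1], "twist": [0, 0, 0]}, {"grip": 0, "linear": [0, 0, 0], "twist": [0, 0, 0]}]}}

```text
t: 4.9
ee_pos: [0.4877, -0.0754, 0.0553]
orientation: [0.0, 0.149, 0.989, 0.0]
wrist_force: [0.5, -1.0, 2.4]
width: 0.002
```

Emit:
{"fn": "carry_out", "kwargs": {"commands": [{"grip": 0, "linear": [0, 0, 0.1], "twist": [0, 0, 0]}, {"grip": 0, "linear": [0, 0, 0.1], "twist": [0, 0, 0]}, {"grip": 0, "linear": [0, 0, 0], "twist": [0, 0, 0]}]}}

```text
t: 5.2
ee_pos: [0.4877, -0.0753, 0.0534]
orientation: [0.0, 0.149, 0.989, 0.0]
wrist_force: [0.5, 0.4, 3.8]
width: 0.001
```

Emit:
{"fn": "carry_out", "kwargs": {"commands": [{"grip": 0, "linear": [0, 0, 0.1], "twist": [0, 0, 0]}, {"grip": 0, "linear": [0, 0, 0.1], "twist": [0, 0, 0]}, {"grip": 0, "linear": [0, 0, 0], "twist": [0, 0, 0]}]}}

```text
t: 5.5
ee_pos: [0.4878, -0.0754, 0.0516]
orientation: [0.0, 0.149, 0.989, -0.0]
wrist_force: [-0.7, 1.3, 6.3]
width: -0.0
```

Emit:
{"fn": "carry_out", "kwargs": {"commands": [{"grip": 0, "linear": [0, 0, 0.1], "twist": [0, 0, 0]}, {"grip": 0, "linear": [0, 0, 0], "twist": [0, 0, 0]}]}}

```text
t: 5.7
ee_pos: [0.4878, -0.0754, 0.0508]
orientation: [0.0, 0.149, 0.989, -0.0]
wrist_force: [-0.4, 0.4, 7.4]
width: -0.0
```

At 7.4 N the force climbs with the cap spring's slope, so blue is at its stop. Retract, check, and move over to yellow.

Emit:
{"fn": "carry_out", "kwargs": {"commands": [{"grip": 0, "linear": [0, 0, -0.5], "twist": [0, 0, 0]}, {"grip": 0, "linear": [0, 0, -1.5], "twist": [0, 0, 0]}, {"grip": 0, "linear": [0, 0, -2.5], "twist": [0, 0, 0]}, {"grip": 0, "linear": [0, 0, -2.5], "twist": [0, 0, 0]}, {"grip": 0, "linear": [0, 0, -2], "twist": [0, 0, 0]}, {"grip": 0, "linear": [0, 0, -1], "twist": [0, 0, 0]}, {"grip": 0, "linear": [0, 0, 0], "twist": [0, 0, 0]}]}}

```text
t: 6.4
ee_pos: [0.488, -0.0755, 0.151]
orientation: [0.001, 0.149, 0.989, -0.0]
wrist_force: [-0.2, -0.4, -0.1]
width: 0.003
```

```bash
python3 look.py w3 | grep -E "^t|blue"
```

```text
t 6.4 tcp [ 0.488  -0.0755  0.151 ] q [ 0.0008  0.1494  0.9888 -0.0001] F [-0.1919 -0.3835 -0.0992] w 0.002734078580221388 cam [ 0.4253 -0.0554  0.2938]
blue [291.6207 148.331 ] [263 130  57  38 145] z65 [ 0.4465 -0.0817] depth [ 0.4499 -0.0859  0.0283] tool shift cm [ 3.7994 -1.8267  8.5966]
blue [319.6097 199.2034] [ 296  176   48   48 1750] z65 [ 0.4849 -0.0745] depth [ 0.4872 -0.0752  0.056 ] tool shift cm [0.3457 0.0019 8.6021]
blue from top cam, tool shift cm [-0.1531 -0.2152  8.6029]
```

Emit:
{"fn": "carry_out", "kwargs": {"commands": [{"grip": 0, "linear": [0.5, 1.5, 0], "twist": [0, 0, 0]}, {"grip": 0, "linear": [1, 3, 0], "twist": [0, 0, 0]}, {"grip": 0, "linear": [1.1, 3.5, 0], "twist": [0, 0, 0]}, {"grip": 0, "linear": [1.1, 3.5, 0], "twist": [0, 0, 0]}, {"grip": 0, "linear": [1.1, 3.5, 0], "twist": [0, 0, 0]}, {"grip": 0, "linear": [1.1, 3.5, 0], "twist": [0, 0, 0]}, {"grip": 0, "linear": [1.1, 3.5, 0], "twist": [0, 0, 0]}, {"grip": 0, "linear": [1.1, 3.5, 0], "twist": [0, 0, 0]}, {"grip": 0, "linear": [1.1, 3.5, 0], "twist": [0, 0, 0]}, {"grip": 0, "linear": [1.1, 3, 0], "twist": [0, 0, 0]}]}}

```text
t: 7.45
ee_pos: [0.4823, 0.2622, 0.1483]
orientation: [-0.001, 0.149, 0.989, -0.001]
wrist_force: [0.6, -0.4, 0.0]
width: -0.002
```

Emit:
{"fn": "carry_out", "kwargs": {"commands": [{"grip": 0, "linear": [0.5, 0.9, 0], "twist": [0, 0, 0]}, {"grip": 0, "linear": [0, 0, 0], "twist": [0, 0, 0]}, {"grip": 0, "linear": [0, 0, 0], "twist": [0, 0, 0]}]}}

```text
t: 7.75
ee_pos: [0.4808, 0.2698, 0.1493]
orientation: [-0.001, 0.15, 0.989, -0.001]
wrist_force: [-0.3, 0.1, 0.4]
width: 0.003
```

```bash
python3 look.py w4
```

```text
t 7.75 tcp [0.4808 0.2698 0.1493] q [-0.0008  0.1495  0.9888 -0.0009] F [-0.3374  0.1097  0.4455] w 0.0032099467859011757 cam [0.4185 0.29   0.2922]
yellow [299.1139 150.1772] [271 132  57  38 158] z65 [0.4414 0.2679] depth [0.4446 0.2648 0.0326] tool shift cm [ 3.6991 -1.3282  8.4352]
yellow [327.5806 203.8278] [ 304  179   48   50 1905] z65 [0.4816 0.275 ] depth [0.4815 0.2751 0.0653] tool shift cm [0.0685 0.5422 8.4267]
green [125.518  241.8739] [ 94 231  63  23 222] z65 [0.4663 0.1321] depth [0.4738 0.1072 0.0293] tool shift cm [ -2.6979 -13.5686   8.4513]
green [130.7071 300.9442] [ 103  276   56   51 2062] z65 [0.5098 0.1156] depth [0.5096 0.1159 0.0655] tool shift cm [ -7.3382 -13.8612   8.4459]
blue from top cam, tool shift cm [-11.0779 -32.9648   8.4792]
yellow from top cam, tool shift cm [-0.2611  0.1578  8.4271]
green from top cam, tool shift cm [ -8.0055 -14.7175   8.4467]
```

View pics/w4.png

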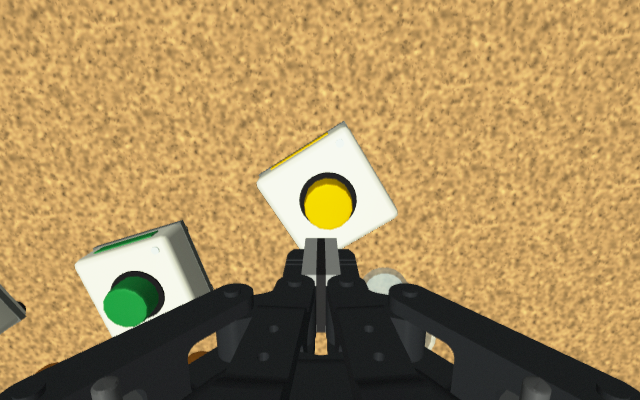

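View pics/w3.png

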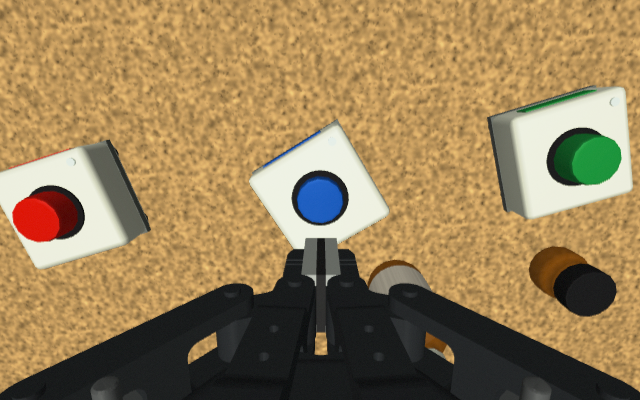

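Blue now reads 55–56 mm (fully in), and its box hasn't moved. Yellow (328,204) lies about 3 mm along +y tool. Correct and press.

Emit:
{"fn": "carry_out", "kwargs": {"commands": [{"grip": 0, "linear": [-0.1, 0.3, 1], "twist": [0, 0, 0]}, {"grip": 0, "linear": [0, 0, 2], "twist": [0, 0, 0]}, {"grip": 0, "linear": [0, 0, 2], "twist": [0, 0, 0]}, {"grip": 0, "linear": [0, 0, 1.4], "twist": [0, 0, 0]}, {"grip": 0, "linear": [0, 0, 0.6], "twist": [0, 0, 0]}, {"grip": 0, "linear": [0, 0, 0.4], "twist": [0, 0, 0]}, {"grip": 0, "linear": [0, 0, 0.2], "twist": [0, 0, 0]}, {"grip": 0, "linear": [0, 0, 0.2], "twist": [0, 0, 0]}, {"grip": 0, "linear": [0, 0, 0.2], "twist": [0, 0, 0]}]}}

```text
t: 8.7
ee_pos: [0.484, 0.2737, 0.0709]
orientation: [0.001, 0.149, 0.989, 0.0]
wrist_force: [0.0, -0.6, 0.2]
width: 0.003
```

Emit:
{"fn": "carry_out", "kwargs": {"commands": [{"grip": 0, "linear": [0, 0, 0.2], "twist": [0, 0, 0]}, {"grip": 0, "linear": [0, 0, 0.2], "twist": [0, 0, 0]}, {"grip": 0, "linear": [0, 0, 0.2], "twist": [0, 0, 0]}, {"grip": 0, "linear": [0, 0, 0.2], "twist": [0, 0, 0]}, {"grip": 0, "linear": [0, 0, 0.1], "twist": [0, 0, 0]}, {"grip": 0, "linear": [0, 0, 0.1], "twist": [0, 0, 0]}, {"grip": 0, "linear": [0, 0, 0.1], "twist": [0, 0, 0]}, {"grip": 0, "linear": [0, 0, 0.1], "twist": [0, 0, 0]}, {"grip": 0, "linear": [0, 0, 0], "twist": [0, 0, 0]}]}}

```text
t: 9.6
ee_pos: [0.4835, 0.2736, 0.0583]
orientation: [0.0, 0.149, 0.989, 0.0]
wrist_force: [0.1, 0.6, 1.9]
width: 0.001
```

Emit:
{"fn": "carry_out", "kwargs": {"commands": [{"grip": 0, "linear": [0, 0, 0.1], "twist": [0, 0, 0]}, {"grip": 0, "linear": [0, 0, 0.1], "twist": [0, 0, 0]}, {"grip": 0, "linear": [0, 0, 0.1], "twist": [0, 0, 0]}, {"grip": 0, "linear": [0, 0, 0.1], "twist": [0, 0, 0]}, {"grip": 0, "linear": [0, 0, 0.1], "twist": [0, 0, 0]}, {"grip": 0, "linear": [0, 0, 0], "twist": [0, 0, 0]}]}}

```text
t: 10.2
ee_pos: [0.4834, 0.2736, 0.0533]
orientation: [0.0, 0.149, 0.989, 0.0]
wrist_force: [0.6, 0.3, 3.5]
width: -0.002
```

Emit:
{"fn": "carry_out", "kwargs": {"commands": [{"grip": 0, "linear": [0, 0, 0.1], "twist": [0, 0, 0]}, {"grip": 0, "linear": [0, 0, 0.1], "twist": [0, 0, 0]}, {"grip": 0, "linear": [0, 0, 0], "twist": [0, 0, 0]}]}}

```text
t: 10.5
ee_pos: [0.4835, 0.2736, 0.0516]
orientation: [0.0, 0.149, 0.989, 0.0]
wrist_force: [-1.1, -0.5, 6.9]
width: 0.001
```

Emit:
{"fn": "carry_out", "kwargs": {"commands": [{"grip": 0, "linear": [0, 0, -0.5], "twist": [0, 0, 0]}, {"grip": 0, "linear": [0, 0, -1.5], "twist": [0, 0, 0]}, {"grip": 0, "linear": [0, 0, -2.5], "twist": [0, 0, 0]}, {"grip": 0, "linear": [0, 0, -2.5], "twist": [0, 0, 0]}, {"grip": 0, "linear": [0, 0, -2], "twist": [0, 0, 0]}, {"grip": 0, "linear": [0, 0, -0.8], "twist": [0, 0, 0]}, {"grip": 0, "linear": [0, 0, 0], "twist": [0, 0, 0]}]}}

```text
t: 11.2
ee_pos: [0.4839, 0.2736, 0.15]
orientation: [0.001, 0.149, 0.989, 0.0]
wrist_force: [0.3, -0.0, 0.0]
width: -0.004
```

```bash
python3 look.py w5 | grep -E "^t|yellow"
```

```text
t 11.2 tcp [0.4839 0.2736 0.15  ] q [0.0007 0.1494 0.9888 0.0003] F [ 0.2596 -0.006   0.0293] w -0.00423827111652113 cam [0.4211 0.2936 0.2928]
yellow [292.2333 147.44  ] [264 129  57  38 150] z65 [0.4418 0.2681] depth [0.445  0.2642 0.0301] tool shift cm [ 3.8697 -1.777   8.4937]
yellow [320.7346 198.5729] [ 298  176   46   46 1688] z65 [0.4803 0.2757] depth [0.4828 0.2749 0.0554] tool shift cm [0.4177 0.0784 8.5   ]
yellow from top cam, tool shift cm [-0.0567 -0.325   8.5002]
```

Emit:
{"fn": "carry_out", "kwargs": {"commands": [{"grip": 0, "linear": [-0.7, -1.2, 0], "twist": [0, 0, 0]}, {"grip": 0, "linear": [-1.4, -2.8, 0], "twist": [0, 0, 0]}, {"grip": 0, "linear": [-1.4, -2.8, 0], "twist": [0, 0, 0]}, {"grip": 0, "linear": [-1.4, -2.8, 0], "twist": [0, 0, 0]}, {"grip": 0, "linear": [-1.4, -2.8, 0], "twist": [0, 0, 0]}, {"grip": 0, "linear": [-1.4, -2.8, 0], "twist": [0, 0, 0]}, {"grip": 0, "linear": [0, 0, 0], "twist": [0, 0, 0]}, {"grip": 0, "linear": [0, 0, 0], "twist": [0, 0, 0]}, {"grip": 0, "linear": [0, 0, 0], "twist": [0, 0, 0]}]}}

```text
t: 12.15
ee_pos: [0.5113, 0.1058, 0.1485]
orientation: [-0.001, 0.149, 0.989, -0.0]
wrist_force: [-0.7, -0.4, 0.4]
width: -0.001
```

```bash
python3 look.py w6
```

```text
t 12.15 tcp [0.5113 0.1058 0.1485] q [-0.0008  0.1492  0.9888 -0.    ] F [-0.7014 -0.3858  0.42  ] w -0.0014389455211631713 cam [0.4489 0.1257 0.2915]
blue [ 76.7371 240.9495] [  51  218   52   46 1822] z65 [ 0.486  -0.0633] depth [ 0.4876 -0.0713  0.0553] tool shift cm [ -2.5878 -16.8926   8.3543]
yellow [513.0687  36.9185] [477  15  73  44 233] z65 [0.4453 0.2475] depth [0.4447 0.2656 0.0312] tool shift cm [10.4722 11.5956  8.3683]
yellow [553.5543  87.4705] [ 526   62   55   53 2219] z65 [0.4815 0.2669] depth [0.4828 0.2725 0.056 ] tool shift cm [ 7.5837 14.5164  8.363 ]
green [308.5459 144.6703] [276 134  65  23 185] z65 [0.4702 0.111 ] depth [0.4736 0.1086 0.0285] tool shift cm [ 4.0634 -0.7083  8.361 ]
green [324.3893 203.7837] [ 300  178   50   52 1983] z65 [0.5112 0.1092] depth [0.5109 0.1092 0.066 ] tool shift cm [0.0923 0.3251 8.3545]
blue from top cam, tool shift cm [ -3.3075 -18.2132   8.3535]
yellow from top cam, tool shift cm [ 7.4869 14.9168  8.3627]
green from top cam, tool shift cm [-0.2474  0.0362  8.354 ]
```

View pics/w6.png

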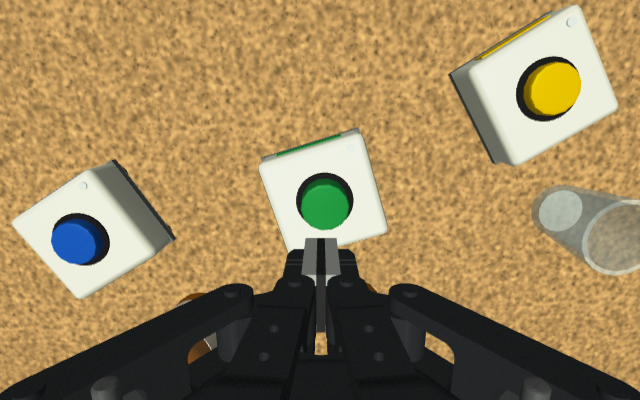

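Blue and yellow both read about 55–56 mm, so they are in. Green (324,204) is about 2 mm off. Press it.

Emit:
{"fn": "carry_out", "kwargs": {"commands": [{"grip": 0, "linear": [-0.1, 0.2, 1], "twist": [0, 0, 0]}, {"grip": 0, "linear": [0, 0, 2], "twist": [0, 0, 0]}, {"grip": 0, "linear": [0, 0, 2], "twist": [0, 0, 0]}, {"grip": 0, "linear": [0, 0, 1.4], "twist": [0, 0, 0]}, {"grip": 0, "linear": [0, 0, 0.6], "twist": [0, 0, 0]}, {"grip": 0, "linear": [0, 0, 0.4], "twist": [0, 0, 0]}, {"grip": 0, "linear": [0, 0, 0.2], "twist": [0, 0, 0]}, {"grip": 0, "linear": [0, 0, 0.2], "twist": [0, 0, 0]}, {"grip": 0, "linear": [0, 0, 0.2], "twist": [0, 0, 0]}]}}

```text
t: 13.1
ee_pos: [0.5142, 0.1073, 0.0698]
orientation: [0.001, 0.149, 0.989, 0.0]
wrist_force: [0.5, -0.6, 0.6]
width: -0.002
```

Emit:
{"fn": "carry_out", "kwargs": {"commands": [{"grip": 0, "linear": [0, 0, 0.2], "twist": [0, 0, 0]}, {"grip": 0, "linear": [0, 0, 0.2], "twist": [0, 0, 0]}, {"grip": 0, "linear": [0, 0, 0.2], "twist": [0, 0, 0]}, {"grip": 0, "linear": [0, 0, 0.2], "twist": [0, 0, 0]}, {"grip": 0, "linear": [0, 0, 0.1], "twist": [0, 0, 0]}, {"grip": 0, "linear": [0, 0, 0.1], "twist": [0, 0, 0]}, {"grip": 0, "linear": [0, 0, 0.1], "twist": [0, 0, 0]}, {"grip": 0, "linear": [0, 0, 0.1], "twist": [0, 0, 0]}, {"grip": 0, "linear": [0, 0, 0], "twist": [0, 0, 0]}]}}

```text
t: 14.0
ee_pos: [0.5138, 0.1072, 0.0573]
orientation: [0.0, 0.149, 0.989, 0.0]
wrist_force: [1.0, 0.4, 2.1]
width: 0.002
```

Emit:
{"fn": "carry_out", "kwargs": {"commands": [{"grip": 0, "linear": [0, 0, 0.1], "twist": [0, 0, 0]}, {"grip": 0, "linear": [0, 0, 0.1], "twist": [0, 0, 0]}, {"grip": 0, "linear": [0, 0, 0.1], "twist": [0, 0, 0]}, {"grip": 0, "linear": [0, 0, 0.1], "twist": [0, 0, 0]}, {"grip": 0, "linear": [0, 0, 0], "twist": [0, 0, 0]}]}}

```text
t: 14.5
ee_pos: [0.5138, 0.1071, 0.0534]
orientation: [0.0, 0.149, 0.989, 0.0]
wrist_force: [1.0, -1.9, 3.8]
width: 0.0
```

Emit:
{"fn": "carry_out", "kwargs": {"commands": [{"grip": 0, "linear": [0, 0, 0.1], "twist": [0, 0, 0]}, {"grip": 0, "linear": [0, 0, 0.1], "twist": [0, 0, 0]}, {"grip": 0, "linear": [0, 0, 0], "twist": [0, 0, 0]}]}}

```text
t: 14.8
ee_pos: [0.5138, 0.1072, 0.0516]
orientation: [0.0, 0.149, 0.989, 0.0]
wrist_force: [0.4, 0.0, 7.4]
width: -0.003
```

Emit:
{"fn": "carry_out", "kwargs": {"commands": [{"grip": 0, "linear": [0, 0, -0.5], "twist": [0, 0, 0]}, {"grip": 0, "linear": [0, 0, -1.5], "twist": [0, 0, 0]}, {"grip": 0, "linear": [0, 0, -2.5], "twist": [0, 0, 0]}, {"grip": 0, "linear": [0, 0, -2.5], "twist": [0, 0, 0]}, {"grip": 0, "linear": [0, 0, -2], "twist": [0, 0, 0]}, {"grip": 0, "linear": [0, 0, -0.8], "twist": [0, 0, 0]}, {"grip": 0, "linear": [0, 0, 0], "twist": [0, 0, 0]}, {"grip": 0, "linear": [0, 0, 0], "twist": [0, 0, 0]}]}}

```text
t: 15.6
ee_pos: [0.5127, 0.1071, 0.1482]
orientation: [-0.001, 0.149, 0.989, -0.0]
wrist_force: [-0.3, -0.3, 0.8]
width: 0.003
```

```bash
python3 look.py w7; python3 - <<'E'
from cell import viewer
import cv2
cv2.imwrite("pics/scene7.png",viewer.camera("scene")["color"])
E
```

```text
t 15.6 tcp [0.5127 0.1071 0.1482] q [-0.0009  0.1493  0.9888 -0.0001] F [-0.2565 -0.2779  0.7804] w 0.0027665151453029548 cam [0.4504 0.1271 0.2912]
blue [ 73.9101 239.9085] [  48  217   53   47 1836] z65 [ 0.486  -0.0631] depth [ 0.4877 -0.0722  0.0542] tool shift cm [ -2.4972 -17.0503   8.3219]
yellow [511.48    34.9822] [476  13  72  44 225] z65 [0.4454 0.2479] depth [0.4446 0.2674 0.0285] tool shift cm [10.5723 11.4663  8.3306]
yellow [551.6608  85.8893] [ 524   60   55   54 2232] z65 [0.4816 0.267 ] depth [0.4828 0.2724 0.0561] tool shift cm [ 7.6752 14.3581  8.3237]
green [306.5304 143.3149] [274 133  65  22 181] z65 [0.4704 0.1114] depth [0.4734 0.109  0.0306] tool shift cm [ 4.1543 -0.8362  8.3254]
green [321.8366 200.5637] [ 298  177   48   48 1781] z65 [0.5099 0.1095] depth [0.5124 0.1088 0.0552] tool shift cm [0.3282 0.1524 8.3178]
blue from top cam, tool shift cm [ -3.2177 -18.382    8.3212]
yellow from top cam, tool shift cm [ 7.5872 14.7446  8.3234]
green from top cam, tool shift cm [-0.1518 -0.1335  8.3171]
```

View pics/scene7.png

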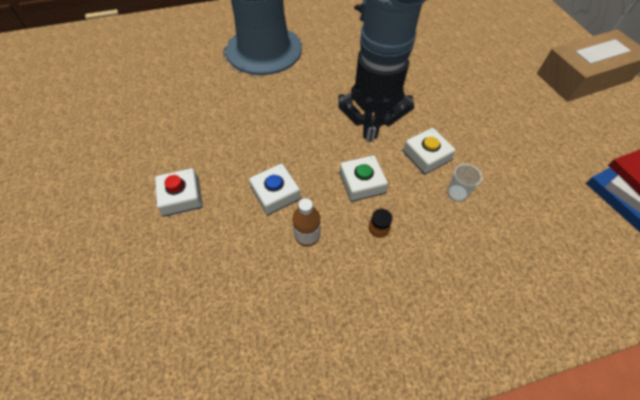

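View pics/w7.png

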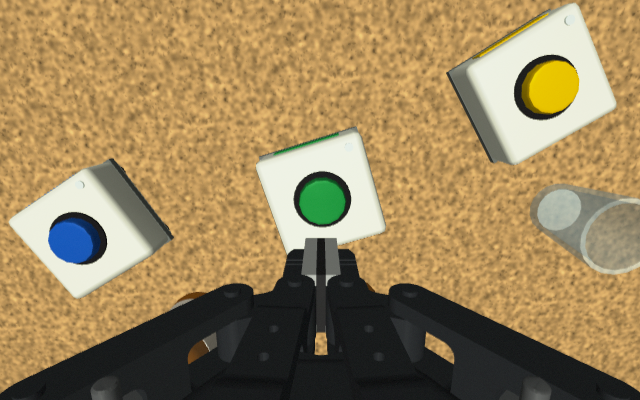

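The scene view shows blue (273,183), yellow (432,144) and green (364,172) sunk. Red (174,184) is still proud, and the boxes, bottle, jar and beaker are at the same pixels as at the start. The arm is clear, so I'm handing in.

```bash
python3 -c "
from cell import job
print(job.finish_job())"
```

```text
the job is handed in; nothing more can be done
None
```

I pressed the blue key, then yellow, then green, each with the shut fingertips and to about 7 N. At that force the reading climbed as the cap spring does at its stop. I then retracted to about 0.15 m and handed the job in at about 15.7 s on the robot's clock, well under the 51 s limit.

**Keys:** in the last checks the three caps read about 54–56 mm high, down from 65 mm, so all three are fully in.

**Everything else:** in the final scene picture the red key still stands proud. The boxes, bottle, jar and beaker look where they were at the start; I compared them by eye, not by measurement.

**Disagreement:** the wrist and top cameras differed by up to about 5 mm sideways on the keys. I aimed between the two, which stayed well within the 34 mm caps.

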